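# Get the soap box out from behind the deodorant and the cream jar

## Task

First stand the deodorant and the cream jar, which block the way in the lower tier of the caddy, on the cork mat, leaving the soap box where it is until both are there. Then take out the soap box and stand it, on its long edge as it is now, in the middle of the soap dish and lengthwise in it, and put the deodorant and the jar each back exactly where it stood in the caddy. Keep all three upright, do not drop them, and leave the comb, the tweezers and the metal cup undisturbed.

Things in the scene. Friction and masses are not known exactly. Their poses are not given: they have to be found in the camera images.
- caddy: White two-tier caddy, fixed (mm). Origin on the shelf under the middle of its work bay; x to its back, y to its left. Lower tray: x -80 to 80, y -105 to 250 mm, floor top at 4, rim at 26, walls 3. Upper tray on posts: y 132 to 250, floor 72, rim 86. Soap box near x 22, y 0; deodorant and jar before it near x -37, y 40 and -40 (sides vary).
- soap_box: Yellow plastic soap-bar box with rounded edges, standing on its long narrow edge: 38 mm thick along its x, 100 mm long along its y, 66 mm high. Origin at the centre of its underside, z up. About 0.13 kg. It can be gripped across its 38 mm thickness.
- deodorant: Orange upright deodorant stick, a round cylinder 44 mm in diameter and 118 mm tall, black twist base and ribbed screw cap. Origin at the centre of its underside, z up. About 0.09 kg.
- cream_jar: Squat round grey plastic cream jar with a black lid, 58 mm in diameter and 62 mm tall. Origin at the centre of its underside, z up. About 0.14 kg.
- mat: Flat cork mat lying on the shelf to one side in front of the caddy, fixed: 110 mm along its x, 220 mm along its y, 5 mm thick. Origin at the centre of its underside (top at z = 5 mm). It lies left or right, the dish on the other side.
- dish: White ceramic rectangular soap dish, fixed: outside 96 mm along its x, 140 mm along its y, 14 mm high, walls and floor 4 mm thick (inside 88 x 132 mm, floor top 4 mm above the origin). Origin at the centre of its underside.
- comb: Black wide-tooth comb lying flat on the upper tier, 150 x 36 x 4 mm, long along its x. Origin at the centre of its underside. Leave alone.
- tweezers: Stainless tweezers lying flat on the upper tier, 95 x 10 x 5 mm, long along its x. Origin at the centre of its underside. Leave alone.
- mug: Empty metal cup, 72 mm in diameter at the rim and 85 mm tall, standing on the shelf in front of the caddy between mat and dish. Origin at the centre of its underside. Leave alone.
Things that resemble listed ones, but are neither listed nor needed, are in the scene too. Several things look just like the soap_box: the one meant starts farthest to the robot's right.

How it is judged:
On the way, in this order (a step that is already met when the one before it is completed fails the run):
1. the deodorant and the jar both stand released on the mat, the soap box still in its place (within 20 mm) (x of deodorant in the frame of mat between -0.055 and 0.055 m and y of deodorant in the frame of mat between -0.11 and 0.11 m and z of each of deodorant, cream_jar in the frame of mat below 0.012 m and angle between each of deodorant, cream_jar's own z axis and vertical below 0.15 rad and contact force between the fingers and deodorant below 0.1 N and linear speed of each of deodorant, cream_jar below 0.03 m/s and x of cream_jar in the frame of mat between -0.055 and 0.055 m and y of cream_jar in the frame of mat between -0.11 and 0.11 m and contact force between the fingers and cream_jar below 0.1 N and distance of soap_box from where it was at the start of the episode below 0.02 m), for 0.2 s.
2. the soap box stands released in the dish while both others are still on the mat (horizontal distance between soap_box and dish below 0.015 m and z of soap_box in the frame of dish below 0.01 m and angle between each of soap_box, deodorant, cream_jar's own z axis and vertical below 0.15 rad and angle between the y axis of soap_box and the y axis of dish, either way round below 0.25 rad and contact force between the fingers and soap_box below 0.1 N and linear speed of soap_box below 0.03 m/s and x of deodorant in the frame of mat between -0.055 and 0.055 m and y of deodorant in the frame of mat between -0.11 and 0.11 m and z of each of deodorant, cream_jar in the frame of mat below 0.012 m and x of cream_jar in the frame of mat between -0.055 and 0.055 m and y of cream_jar in the frame of mat between -0.11 and 0.11 m), for 0.2 s.
At the end, for the whole second after the job is handed in: The soap box stands upright in the dish, its centre within 15 mm of the dish's centre and its long side within 0.25 rad of the dish's long side; the deodorant and the jar stand upright (within 0.15 rad), each within 15 mm of where it stood at the start; all released and at rest (horizontal distance between soap_box and dish below 0.015 m and z of soap_box in the frame of dish below 0.01 m and angle between each of soap_box, deodorant, cream_jar's own z axis and vertical below 0.15 rad and angle between the y axis of soap_box and the y axis of dish, either way round below 0.25 rad and distance of each of deodorant, cream_jar from where it was at the start of the episode below 0.015 m and linear speed of each of soap_box, deodorant, cream_jar below 0.03 m/s and contact force between the fingers and soap_box below 0.1 N and contact force between the fingers and deodorant below 0.1 N and contact force between the fingers and cream_jar below 0.1 N); the robot touches nothing.
It fails at once if the comb, the tweezers or the metal cup was disturbed (moved more than 20 mm) (distance of any of comb, tweezers, mug from where it was at the start of the episode above 0.02 m).
It fails at once if the soap box, deodorant or jar was tipped over (angle between any of soap_box, deodorant, cream_jar's own z axis and vertical above 0.6 rad).
It fails at once if the soap box, deodorant or jar was dropped (falling free faster than 0.7 m/s, about 25 mm) ((contact force between the fingers and soap_box below 0.05 N and linear speed of soap_box above 0.7 m/s) or (contact force between the fingers and deodorant below 0.05 N and linear speed of deodorant above 0.7 m/s) or (contact force between the fingers and cream_jar below 0.05 N and linear speed of cream_jar above 0.7 m/s)).
It also fails if it takes over 128 s, if anything falls off the work surface, if the arm or the gripper's body presses on something with over 40 N, if the wrist force passes 120 N, or if a joint passes its speed limit or range.

## Robot

A 7-joint arm with a two-finger parallel gripper is mounted at the origin on the work surface. World frame = base frame: x ahead of the robot, y to its left, z up, the work surface at z = 0. Lengths are in m, angles in rad, forces in N, time in s.
With the tool pointing down it reaches from about 0.375 to 0.925 m from the base axis. Payload 3.1 kg.
Tool frame: the origin (TCP) lies at the very end of the fingers, on their centre line; the grasp point (between the pads) lies 19 mm behind it; z points along the fingers, y is the line along which they close (so a half turn about z gives the same grasp; the last joint's range is limited). The gripper opens to 85 mm and grips with 20 to 120 N. Pads are 22 mm wide; open, the fingers measure 114 mm over their backs; the gripper's body (76 mm by 85 mm) begins 54 mm behind the grasp point. The pads swing forward as they close: fully open they stand 13 mm farther back than shut.
Start: joints at [1.02, 0.383, 0.044, 1.598, -0.018, 1.161, -0.05], TCP at [0.284, -0.584, 0.231] pointing down, gripper open.
Joint ranges: [-2.61, 2.61], [-0.41, 2.15], [-1.48, 1.57], [0, 2.5], [-1.57, 4.71], [0.05, 1.97], [-2.85, 2.85]. Speed limits (rad/s): [2.79, 2.79, 3.14, 3.14, 3.14, 3.14, 3.14].

## Interface

Orientations are given as a unit quaternion [w, x, y, z].
In Python, from rig import state, grab_frame, job_done gives the robot as it stands.
- The arm moves only by the shell command python3 -m pendant 'ROWS' [OPENING] [FORCE]. ROWS is JSON, a list of rows, each a list of 6 numbers: the shift along the tool's x, y, z in units of 40 mm (1.0 is 40 mm), then the turn, a rotation vector about the tool's x, y, z in units of 6 degrees (1.0 is 6 degrees). In form: [[dx, dy, dz, rx, ry, rz], ...]. A call has exactly 5 rows; each row shifts and turns the commanded pose from where the row before left it, along the tool's axes as they then stand; what a row does not reach is not made up. A row lasts 1/12 s, in which the tool goes at most 41.7 mm and 7.16 degrees, less where a joint would pass 70% of its speed; a pose out of reach is approached as far as the arm can. A call is refused whole if a number of a shift passes 1 or a number of a turn 1, either way. A call with a gripper value outside its range is refused whole. OPENING is the finger opening in mm, from 0 to 85.4, set as the call begins (- or left out, the last holds). The fingers move at their own pace and stop on an object; FORCE is the grip in N (left out, the last holds). Time passes only in rows, so rows that do not move let the fingers close, or fill a call up. It gives the time, the measured TCP pose, the force, the opening and the grip force at its end, in the units of the state.
- state(): the state, without advancing time (a new reading comes with each control period).
- grab_frame(name): name is "scene" or "top" or "wrist"; returns a dict with "img" (400x640x3 uint8, red, green, blue), "fx", "fy", "cx", "cy" (pixels), "rvec" (rotation vector, rad) and "tvec" (3), from world to camera coordinates, as OpenCV has them; the wrist camera has in their place "hand_eye" (4x4, takes a point from camera to tool coordinates, whose origin is the TCP and whose axes are the flange's). Camera axes: x right, y down, z forward; pixel columns grow to the right and rows downward; lengths in m; the calibration is good to about 2 mm. The wrist camera is an equidistant fisheye: a pixel r from the principal point sees the ray r / f radians off the axis. A picture is of the moment at which its call begins: read the wrist's pose just before it. There is no depth.
- job_done(): hands the job in; it is judged then, once.
The state is a dict: "t": time; "joints": joint angles; "joint_velocities": joint speeds; "joint_efforts": joint torques, N m; "tool_pos": TCP position; "orientation": TCP orientation; "force": force on the tool from outside, world axes, zero at the start; "moment": the same for the moment, N m; "grip_width": finger opening in m; "grasp_force": force on a finger pad.
Only numpy, scipy, OpenCV 4.12 (cv2) and the standard library are available. Lean on these libraries where they do the work, as an engineer would, in place of code of your own. Each camera call takes 0.05 s, during which the arm holds its last target. There are 200 camera calls.

## Working session

There is one attempt and no reset: what is moved stays moved. The work goes in short steps, Python scripts to look and compute and a shell command to move; the robot and the scene stay as the last step left them, time stands still between calls to the robot, and variables do not carry over. Pictures are saved under pics/ and viewed, at most 14 in all, crops included, and the job is handed in when it is done.

```bash
mkdir -p pics; cat > h.py <<'E'
import numpy as np, cv2
from scipy.spatial.transform import Rotation as R
from rig import state, grab_frame, job_done
def snap(n,f):
    g=grab_frame(n); cv2.imwrite(f'pics/{f}.png',g['img'][:,:,::-1])
    np.save(f'pics/{f}.npy',{k:v for k,v in g.items()},allow_pickle=True); return g
def load(f): return np.load(f'pics/{f}.npy',allow_pickle=True).item()
def K(g): return np.array([[g['fx'],0,g['cx']],[0,g['fy'],g['cy']],[0,0,1.]])
def ray(g,uv):
    Rm=cv2.Rodrigues(np.array(g['rvec'],float))[0]; t=np.array(g['tvec'],float)
    o=-Rm.T@t; d=Rm.T@np.linalg.inv(K(g))@np.array([uv[0],uv[1],1.]); return o,d
def at(g,uv,z):
    o,d=ray(g,uv); return o+d*(z-o[2])/d[2]
def proj(g,P): return cv2.projectPoints(np.array(P,float).reshape(-1,1,3),np.array(g['rvec'],float),np.array(g['tvec'],float),K(g),None)[0].reshape(-1,2)
E
python3 - <<'E'
from h import *
for n in('scene','top'):
    g=snap(n,n+'0'); print(n,g['fx'],g['cx'],g['cy'],ray(g,(320,200)))
s=state(); print(s['tool_pos'],s['orientation'],R.from_quat(np.roll(s['orientation'],-1)).as_matrix().round(3))
E
```

```text
scene 378.9362166279872 315.3351418647128 200.1217336536577 (array([ 1.27407846, -0.14632097,  0.53445524]), array([-0.80977383,  0.27339017, -0.51930319]))
top 485.0653646018023 318.85208787035776 202.79524900041608 (array([0.49719765, 0.07348674, 1.21406246]), array([ 0.0936434 ,  0.01451274, -0.99551951]))
[ 0.28397676 -0.58371901  0.22997089] [-1.17980675e-03  9.74471120e-01  2.24509521e-01 -3.45554741e-04] [[ 0.899  0.438 -0.001]
 [ 0.438 -0.899  0.002]
 [-0.    -0.002 -1.   ]]
```

View pics/top0.png

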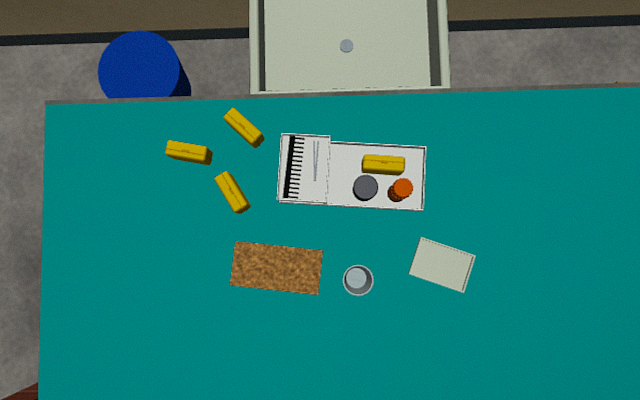

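View pics/scene0.png

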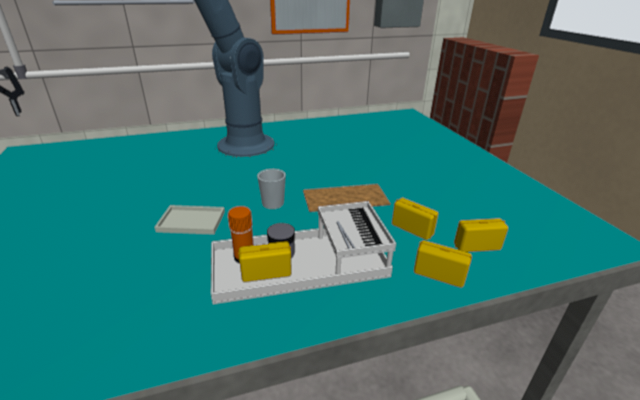

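The pictures show four yellow boxes, at top pixels (384,164) in the caddy and (187,152), (242,127) and (231,192) on the table. The one in the caddy fits, because it is farthest to the robot's right (image right, to be checked with the calibration) and stands behind the jar at (365,187) and the deodorant at (402,188). The mat is at (277,268), the cup at (358,280) and the dish at (442,264). Next I'll check the axes and measure in an enlarged crop.

```bash
python3 - <<'E'
from h import *
g=load('top0')
for n,uv,z in [('box1',(384,158),.07),('box2',(187,147),.066),('box3',(243,125),.066),('box4',(231,190),.066),('mat',(277,267),.005),('dish',(442,264),.014),('mug',(358,280),.08)]: print(n,at(g,uv,z).round(3))
print(proj(g,[[0.284,-.584,.23],[0,0,0],[.5,0,0],[.5,.2,0]]))
im=cv2.imread('pics/top0.png')[120:305,225:485]
cv2.imwrite('pics/crop0.png',cv2.resize(im,None,fx=3,fy=3,interpolation=cv2.INTER_CUBIC))
E
```

```text
box1 [ 0.701 -0.065  0.07 ]
box2 [0.742 0.408 0.066]
box3 [0.792 0.272 0.066]
box4 [0.635 0.302 0.066]
mat [0.447 0.202 0.005]
dish [ 0.445 -0.203  0.014]
mug [0.416 0.007 0.08 ]
[[666.74329344 346.23854769]
 [364.37389537 452.53474413]
 [357.71635777 243.54091691]
 [277.57535709 245.54874835]]
```

View pics/crop0.png

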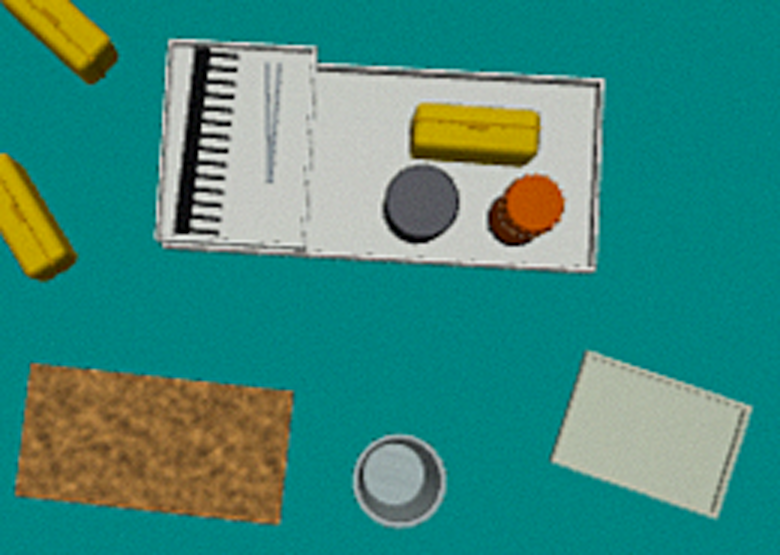

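The enlarged crop confirms that the target is the box in the caddy behind the jar and deodorant, at y = -0.065, the farthest right. In crop pixels, the deodorant top is at (535,203), the jar lid at (422,200) and the box top at about (475,128).

```bash
python3 - <<'E'
from h import *
g=load('top0')
A=lambda p,z: at(g,((p[0]+.5)/3-.5+225,(p[1]+.5)/3-.5+120),z)
def quad(n,ps,z):
    q=np.array([A(p,z) for p in ps]); c=q.mean(0); e=np.linalg.norm(np.roll(q,-1,0)-q,axis=1)
    d=(q[0]+q[3]-q[1]-q[2])/2; print(n,c.round(4),'sides',e.round(3),'yaw(y axis) deg',np.degrees(np.arctan2(-d[0],d[1])).round(1)); return c
mat=quad('mat',[(32,364),(293,392),(279,523),(15,497)],.005)
dish=quad('dish',[(587,351),(751,406),(716,518),(552,461)],.014)
quad('box',[(413,104),(540,110),(538,156),(411,150)],.070)
print('caddy rims',A((604,80),.026),A((596,270),.026),A((169,40),.086),A((157,244),.086))
for n,c,e,z in [('deo',(535,203),(564,203),.122),('jar',(422,200),(459,200),.066),('mug',(400,480),(445,480),.085)]:
    print(n,A(c,z).round(4),'r',np.linalg.norm(A(c,z)-A(e,z)).round(4))
P={'deo top':A((535,203),.122),'jar top':A((422,200),.066),'box top':A((475,130),.07)}
s=load('scene0'); print({k:proj(s,v).round(1).tolist() for k,v in P.items()})
im=cv2.imread('pics/scene0.png')[195:305,145:345].copy()
im=cv2.resize(im,None,fx=4,fy=4,interpolation=cv2.INTER_CUBIC)
for v in P.values():
    u=proj(s,v)[0]-[145,195]; cv2.circle(im,tuple(int(a) for a in u*4+1.5),3,(255,0,255),-1)
cv2.imwrite('pics/crop1.png',im)
E
```

```text
mat [0.4457 0.204  0.005 ] sides [0.218 0.108 0.219 0.11 ] yaw(y axis) deg -7.2
dish [ 0.4444 -0.2027  0.014 ] sides [0.14  0.095 0.139 0.094] yaw(y axis) deg -20.3
box [ 0.6892 -0.0623  0.07  ] sides [0.101 0.037 0.1   0.037] yaw(y axis) deg -4.4
caddy rims [ 0.73524664 -0.17471891  0.026     ] [ 0.57845868 -0.16128832  0.026     ] [0.76510811 0.17827944 0.086     ] [0.60364814 0.19057404 0.086     ]
deo [ 0.6236 -0.0988  0.122 ] r 0.0218
jar [ 0.635  -0.0184  0.066 ] r 0.0293
mug [0.417  0.0071 0.085 ] r 0.0345
{'deo top': [[238.1, 210.9]], 'jar top': [[279.9, 230.0]], 'box top': [[264.2, 247.8]]}
```

View pics/crop1.png

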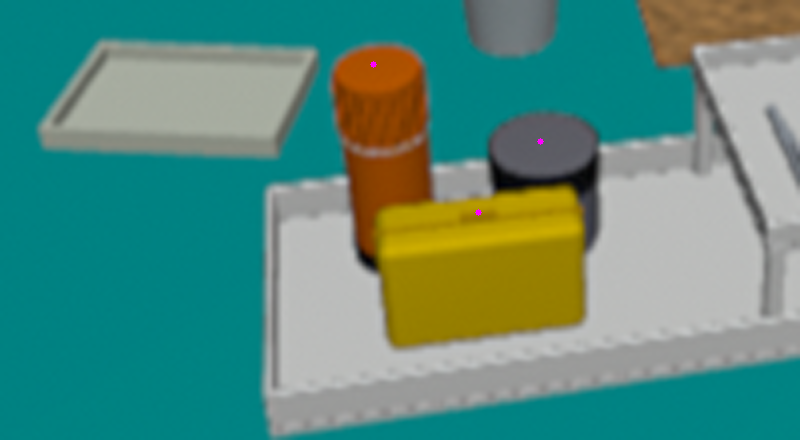

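The scene crop agrees: the points triangulated from the top view land on the deodorant top (373,65), the jar lid (540,141) and the box top (478,212). The measured sides and radii also match the sizes given. I'll turn the tool to the caddy's yaw and move over the deodorant.

```bash
cat >> h.py <<'E'
TG=dict(deo=(.6236,-.0988),jar=(.635,-.0184),box=(.6892,-.0623),dish=(.4444,-.2027),matdeo=(.453,.262),matjar=(.439,.154))
def need(xy,z,ang=None):
    "remaining shift (40 mm units, in tool axes at goal yaw) and turn (6 deg units)"
    s=state(); M=R.from_quat(np.roll(s['orientation'],-1)).as_matrix()
    a=np.degrees(np.arctan2(M[1,0],M[0,0])); ang=a if ang is None else ang
    c,sn=np.cos(np.radians(ang)),np.sin(np.radians(ang)); G=np.array([[c,sn,0],[sn,-c,0],[0,0,-1]])
    d=np.array([*(TG[xy] if isinstance(xy,str) else xy),z])-s['tool_pos']
    e=R.from_matrix(M.T@G).as_rotvec()/np.radians(6)
    print('t',round(s['t'],2),'pos',np.round(s['tool_pos'],4),'yaw',a.round(1),'shift',(G.T@d/.04).round(2),'turn',e.round(2),'j',np.round(s['joints'],2),'grip',round(s['grip_width'],4),round(s['grasp_force'],1),'F',np.round(s['force'],1))
E
python3 -m pendant '[[0,0,0,0,0,1],[0,0,0,0,0,1],[0,0,0,0,0,1],[0,0,0,0,0,1],[0,0,0,0,0,1]]' 80 30
python3 -m pendant '[[0.3,-0.6,0,0,0,0.15],[0.37,-0.64,0,0,0,0],[0.37,-0.64,0,0,0,0],[0.37,-0.64,0,0,0,0],[0.37,-0.64,0,0,0,0]]'
python3 -m pendant '[[0.37,-0.64,0,0,0,0],[0.37,-0.64,0,0,0,0],[0.37,-0.64,0,0,0,0],[0.37,-0.64,0,0,0,0],[0.37,-0.64,0,0,0,0]]'
python3 -c "from h import *; need('deo',.2,-4.9)"
```

```text
t: 0.52
tool_pos: [0.2841, -0.584, 0.2304]
orientation: [-0.001, 0.999, -0.038, -0.0]
force: [-0.4, 0.4, 1.1]
grip_width: 0.0798
grasp_force: 0.0
t: 0.93
tool_pos: [0.3661, -0.4629, 0.2306]
orientation: [-0.0, 0.999, -0.043, -0.0]
force: [-1.2, -0.7, -0.3]
grip_width: 0.0797
grasp_force: 0.0
t: 1.35
tool_pos: [0.4508, -0.3419, 0.2308]
orientation: [-0.0, 0.999, -0.043, -0.0]
force: [-0.3, -0.7, -0.5]
grip_width: 0.0803
grasp_force: 0.0
t 1.35 pos [ 0.4508 -0.3419  0.2308] yaw -5.0 shift [ 3.78 -6.42  0.77] turn [-0.    0.01 -0.01] j [ 0.59  0.23 -0.02  1.8   0.01  1.11 -1.09] grip 0.0803 0.0 F [-0.3 -0.7 -0.5]
```

```bash
python3 -m pendant '[[0.38,-0.64,0.1,0,0,0],[0.38,-0.64,0.1,0,0,0],[0.38,-0.64,0.1,0,0,0],[0.38,-0.64,0.1,0,0,0],[0.38,-0.64,0.1,0,0,0]]' 70
python3 -m pendant '[[0.38,-0.64,0.05,0,0,0],[0.38,-0.64,0.05,0,0,0],[0.38,-0.64,0.05,0,0,0],[0.38,-0.64,0.05,0,0,0],[0.38,-0.64,0.05,0,0,0]]' >/dev/null
python3 -m pendant '[[0,0,0,0,0,0],[0,0,0,0,0,0],[0,0,0,0,0,0],[0,0,0,0,0,0],[0,0,0,0,0,0]]' >/dev/null
python3 - <<'E'
from h import *
need('deo',.079,-4.9)
s=state(); g=snap('wrist','w0'); print(g['hand_eye'])
snap('top','top1')
# project deo top and jar top into the fisheye
M=R.from_quat(np.roll(s['orientation'],-1)).as_matrix(); H=np.array(g['hand_eye'])
im=cv2.imread('pics/w0.png')
for P in [(.6236,-.0988,.122),(.635,-.0184,.066),(.6892,-.0623,.07)]:
    pt=M.T@(np.array(P)-s['tool_pos']); pc=H[:3,:3].T@(pt-H[:3,3]); th=np.arctan2(np.hypot(*pc[:2]),pc[2]); ph=np.arctan2(pc[1],pc[0])
    uv=(g['cx']+g['fx']*th*np.cos(ph),g['cy']+g['fy']*th*np.sin(ph)); print(np.round(uv)); cv2.circle(im,tuple(int(round(v)) for v in uv),3,(255,0,255),-1)
cv2.imwrite('pics/w0m.png',im)
E
```

```text
t: 1.77
tool_pos: [0.5376, -0.221, 0.2106]
orientation: [-0.0, 0.999, -0.043, -0.0]
force: [-0.0, -0.2, -0.2]
grip_width: 0.0698
grasp_force: 0.0
t 2.6 pos [ 0.6233 -0.1038  0.2012] yaw -5.1 shift [-0.   -0.13  3.05] turn [ 0.01  0.01 -0.04] j [ 0.23  0.38 -0.16  1.66  0.07  1.1  -1.61] grip 0.0705 0.0 F [ 0.3 -0.1  0.7]
[[ 7.74541647e-04 -9.59907710e-01 -2.80315159e-01  7.11646308e-02]
 [ 9.99999541e-01  5.85286481e-04  7.58861156e-04 -1.61504751e-04]
 [-5.64372002e-04 -2.80315618e-01  9.59907723e-01 -1.41676893e-01]
 [ 0.00000000e+00  0.00000000e+00  0.00000000e+00  1.00000000e+00]]
[316. 210.]
[231. 187.]
[269. 125.]
```

View pics/w0m.png

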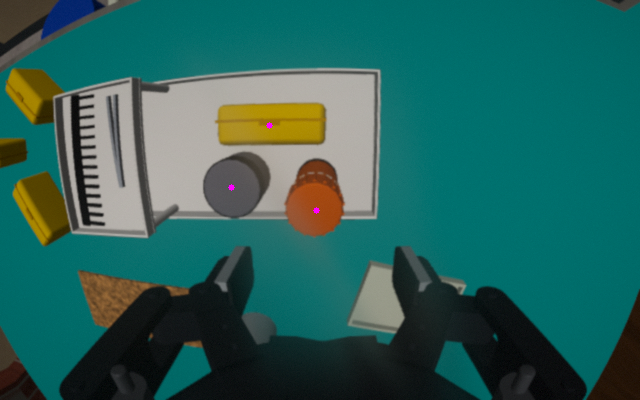

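The wrist view shows the predicted points on the deodorant top (316,210), the jar lid (231,187) and the box (269,125), so the measurements hold. I'll descend and grip the deodorant.

```bash
python3 -m pendant '[[0,-0.03,0.3,0,0,0],[0,-0.03,0.3,0,0,0],[0,-0.03,0.3,0,0,0],[0,-0.03,0.3,0,0,0],[0,0,0.3,0,0,0]]' >/dev/null
python3 -m pendant '[[0,0,0.3,0,0,0],[0,0,0.3,0,0,0],[0,0,0.3,0,0,0],[0,0,0.3,0,0,0],[0,0,0.3,0,0,0]]'
python3 -m pendant '[[0,0,0,0,0,0],[0,0,0,0,0,0],[0,0,0,0,0,0],[0,0,0,0,0,0],[0,0,0,0,0,0]]' 20 30 >/dev/null
python3 -m pendant '[[0,0,0,0,0,0],[0,0,0,0,0,0],[0,0,0,0,0,0],[0,0,0,0,0,0],[0,0,0,0,0,0]]'
python3 -c "from h import *; need('deo',.079,-4.9)"
```

```text
t: 3.53
tool_pos: [0.6246, -0.0967, 0.08]
orientation: [-0.0, 0.999, -0.043, -0.0]
force: [0.6, -0.0, 0.3]
grip_width: 0.07
grasp_force: 0.0
t: 4.37
tool_pos: [0.6246, -0.0966, 0.0814]
orientation: [-0.0, 0.999, -0.043, 0.0]
force: [0.4, -0.3, -1.6]
grip_width: 0.0431
grasp_force: 32.0
t 4.37 pos [ 0.6246 -0.0966  0.0814] yaw -5.0 shift [-0.02  0.06  0.06] turn [-0.   -0.   -0.01] j [ 0.21  0.52 -0.16  1.74  0.1   0.89 -1.64] grip 0.0431 32.0 F [ 0.4 -0.3 -1.6]
```

```bash
python3 -m pendant '[[0,0,-0.3,0,0,0],[0,0,-0.6,0,0,0],[0,0,-0.7,0,0,0],[0,0,-0.7,0,0,0],[0,0,-0.7,0,0,0]]'
python3 -m pendant '[[-0.2,-0.34,0,0,0,0],[-0.335,-0.57,0,0,0,0],[-0.335,-0.57,0,0,0,0],[-0.335,-0.57,0,0,0,0],[-0.335,-0.57,0,0,0,0]]' 
python3 -m pendant '[[-0.335,-0.57,0,0,0,0],[-0.335,-0.57,0,0,0,0],[-0.335,-0.57,0,0,0,0],[-0.335,-0.57,0,0,0,0],[-0.335,-0.57,0,0,0,0]]' 
python3 -m pendant '[[-0.335,-0.57,0,0,0,0],[-0.335,-0.57,0,0,0,0],[-0.335,-0.57,0,0,0,0],[-0.335,-0.57,0,0,0,0],[-0.2,-0.34,0,0,0,0]]' >/dev/null
python3 -m pendant '[[0,0,0,0,0,0],[0,0,0,0,0,0],[0,0,0,0,0,0],[0,0,0,0,0,0],[0,0,0,0,0,0]]' >/dev/null
python3 -c "from h import *; need('matdeo',.0835,-4.9)"
```

```text
t: 4.78
tool_pos: [0.6245, -0.0966, 0.2034]
orientation: [-0.0, 0.999, -0.043, 0.0]
force: [0.2, -0.5, -1.9]
grip_width: 0.0435
grasp_force: 32.0
t: 5.2
tool_pos: [0.5714, 0.0144, 0.2018]
orientation: [-0.0, 0.999, -0.043, 0.0]
force: [1.0, 0.9, 1.0]
grip_width: 0.0435
grasp_force: 32.1
t: 5.62
tool_pos: [0.5143, 0.1338, 0.2017]
orientation: [0.0, 0.999, -0.043, 0.0]
force: [-0.2, 0.3, -2.1]
grip_width: 0.0436
grasp_force: 32.1
t 6.45 pos [0.4638 0.2405 0.2012] yaw -5.1 shift [-0.32 -0.51  2.94] turn [ 0.01 -0.   -0.04] j [-0.2   0.2  -0.39  1.92  0.09  1.04 -2.29] grip 0.0431 32.1 F [-0.2 -0.4 -1.3]
```

```bash
python3 -m pendant '[[-0.06,-0.1,0.4,0,0,0],[-0.06,-0.1,0.4,0,0,0],[-0.06,-0.1,0.4,0,0,0],[-0.06,-0.1,0.4,0,0,0],[-0.06,-0.1,0.4,0,0,0]]'
python3 -m pendant '[[0,0,0.3,0,0,0],[0,0,0.2,0,0,0],[0,0,0.15,0,0,0],[0,0,0.1,0,0,0],[0,0,0,0,0,0]]'
python3 -c "from h import *; need('matdeo',.0835,-4.9)"
```

```text
t: 6.87
tool_pos: [0.4536, 0.2622, 0.1206]
orientation: [0.0, 0.999, -0.044, 0.0]
force: [-0.2, -0.4, -1.2]
grip_width: 0.0429
grasp_force: 32.1
t: 7.28
tool_pos: [0.453, 0.2624, 0.0908]
orientation: [0.0, 0.999, -0.044, -0.0]
force: [-0.2, 0.3, -0.7]
grip_width: 0.0433
grasp_force: 32.1
t 7.28 pos [0.453  0.2624 0.0908] yaw -5.0 shift [0.   0.01 0.18] turn [ 0.01  0.01 -0.02] j [-0.27  0.35 -0.38  2.    0.18  0.82 -2.41] grip 0.0433 32.1 F [-0.2  0.3 -0.7]
```

```bash
python3 -m pendant '[[0,0,0.06,0,0,0],[0,0,0.06,0,0,0],[0,0,0.06,0,0,0],[0,0,0,0,0,0],[0,0,0,0,0,0]]'
python3 -m pendant '[[0,0,0,0,0,0],[0,0,0,0,0,0],[0,0,0,0,0,0],[0,0,0,0,0,0],[0,0,0,0,0,0]]' 75
python3 -m pendant '[[0,0,0,0,0,0],[0,0,-0.3,0,0,0],[0,0,-0.6,0,0,0],[0,0,-0.8,0,0,0],[0,0,-0.8,0,0,0]]'
python3 - <<'E'
from h import *
need('jar',.12,-4.9)
s=state(); g=snap('wrist','w1')
E
```

```text
t: 7.7
tool_pos: [0.4528, 0.2631, 0.0842]
orientation: [0.0, 0.999, -0.043, 0.0]
force: [-0.4, -0.6, -0.3]
grip_width: 0.0431
grasp_force: 32.1
t: 8.12
tool_pos: [0.453, 0.2632, 0.0843]
orientation: [-0.0, 0.999, -0.043, 0.0]
force: [0.7, 1.0, 0.6]
grip_width: 0.0753
grasp_force: 0.0
t: 8.53
tool_pos: [0.452, 0.2628, 0.1852]
orientation: [0.0, 0.999, -0.043, -0.001]
force: [1.6, 0.7, 0.8]
grip_width: 0.0751
grasp_force: 0.0
t 8.53 pos [0.452  0.2628 0.1852] yaw -4.9 shift [5.16 6.61 1.63] turn [ 0.01  0.02 -0.01] j [-0.24  0.22 -0.41  1.93  0.1   1.01 -2.35] grip 0.0751 0.0 F [1.6 0.7 0.8]
```

View pics/w1.png

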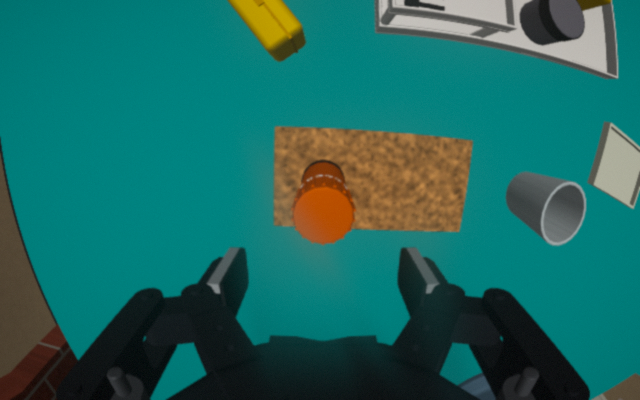

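The deodorant stands upright on the mat, with its top at (323,215). Next is the jar.

```bash
python3 -m pendant '[[0.3,0.4,0,0,0,0],[0.43,0.55,0,0,0,0],[0.43,0.55,0,0,0,0],[0.43,0.55,0,0,0,0],[0.43,0.55,0,0,0,0]]' 82
python3 -m pendant '[[0.43,0.55,0,0,0,0],[0.43,0.55,0,0,0,0],[0.43,0.55,0,0,0,0],[0.43,0.55,0,0,0,0],[0.43,0.55,0,0,0,0]]' >/dev/null
python3 -m pendant '[[0.43,0.55,0,0,0,0],[0.43,0.55,0,0,0,0],[0.13,0.15,0,0,0,0],[0,0,0,0,0,0],[0,0,0,0,0,0]]' >/dev/null
python3 -c "from h import *; need('jar',.026,-4.9)"
```

```text
t: 9.0
tool_pos: [0.5251, 0.1516, 0.1851]
orientation: [-0.0, 0.999, -0.043, 0.001]
force: [0.3, -0.2, 1.2]
grip_width: 0.082
grasp_force: 0.0
t 9.83 pos [ 0.6354 -0.0172  0.1843] yaw -5.0 shift [-0.01  0.03  3.96] turn [-0.01  0.   -0.01] j [ 0.13  0.41 -0.22  1.67  0.1   1.07 -1.77] grip 0.0821 0.0 F [-0.8  0.5 -0.5]
```

```bash
python3 -m pendant '[[0,0.03,0.4,0,0,0],[0,0,0.5,0,0,0],[0,0,0.5,0,0,0],[0,0,0.5,0,0,0],[0,0,0.4,0,0,0]]' >/dev/null
python3 -m pendant '[[0,0,0.4,0,0,0],[0,0,0.4,0,0,0],[0,0,0.4,0,0,0],[0,0,0.3,0,0,0],[0,0,0.16,0,0,0]]'
python3 -m pendant '[[0,0,0,0,0,0],[0,0,0,0,0,0],[0,0,0,0,0,0],[0,0,0,0,0,0],[0,0,0,0,0,0]]' 35 35 >/dev/null
python3 -m pendant '[[0,0,0,0,0,0],[0,0,0,0,0,0],[0,0,0,0,0,0],[0,0,0,0,0,0],[0,0,0,0,0,0]]'
python3 -c "from h import *; need('jar',.026,-4.9)"
```

```text
t: 10.67
tool_pos: [0.6336, -0.0161, 0.0241]
orientation: [-0.001, 0.999, -0.042, -0.002]
force: [-0.2, 0.1, -0.8]
grip_width: 0.0821
grasp_force: 0.0
t: 11.5
tool_pos: [0.6361, -0.0191, 0.0264]
orientation: [0.0, 0.999, -0.043, 0.0]
force: [-1.7, -0.9, 3.4]
grip_width: 0.0571
grasp_force: 37.8
t 11.5 pos [ 0.6361 -0.0191  0.0264] yaw -5.0 shift [-0.03 -0.01  0.01] turn [ 0.   -0.01 -0.01] j [ 0.11  0.6  -0.19  1.75  0.15  0.8  -1.81] grip 0.0571 37.8 F [-1.7 -0.9  3.4]
```

```bash
python3 -m pendant '[[0,0,-0.3,0,0,0],[0,0,-0.6,0,0,0],[0,0,-0.7,0,0,0],[0,0,-0.7,0,0,0],[0,0,-0.7,0,0,0]]'
python3 -m pendant '[[-0.3,-0.22,0,0,0,0],[-0.44,-0.325,0,0,0,0],[-0.44,-0.325,0,0,0,0],[-0.44,-0.325,0,0,0,0],[-0.44,-0.325,0,0,0,0]]' >/dev/null
python3 -m pendant '[[-0.44,-0.325,0,0,0,0],[-0.44,-0.325,0,0,0,0],[-0.44,-0.325,0,0,0,0],[-0.44,-0.325,0,0,0,0],[-0.44,-0.325,0,0,0,0]]' 
python3 -m pendant '[[-0.44,-0.325,0,0,0,0],[-0.44,-0.325,0,0,0,0],[-0.14,-0.1,0,0,0,0],[0,0,0,0,0,0],[0,0,0,0,0,0]]' >/dev/null
python3 -c "from h import *; need('matjar',.0285,-4.9)"
```

```text
t: 11.92
tool_pos: [0.6347, -0.0188, 0.1466]
orientation: [-0.0, 0.999, -0.043, -0.001]
force: [0.8, 0.7, -2.1]
grip_width: 0.0571
grasp_force: 37.8
t: 12.75
tool_pos: [0.4753, 0.1217, 0.1458]
orientation: [0.0, 0.999, -0.043, -0.0]
force: [-0.2, -0.0, -1.8]
grip_width: 0.0568
grasp_force: 37.7
t 13.17 pos [0.4391 0.1541 0.146 ] yaw -4.9 shift [-0.    0.    2.94] turn [ 0.   -0.01 -0.  ] j [-0.09  0.16 -0.36  2.09  0.07  0.9  -2.15] grip 0.0571 37.7 F [ 0.1 -0.5 -1.5]
```

```bash
python3 -m pendant '[[0,0,0.4,0,0,0],[0,0,0.5,0,0,0],[0,0,0.5,0,0,0],[0,0,0.5,0,0,0],[0,0,0.4,0,0,0]]' >/dev/null
python3 -m pendant '[[0,0,0.25,0,0,0],[0,0,0.15,0,0,0],[0,0,0.12,0,0,0],[0,0,0.1,0,0,0],[0,0,0,0,0,0]]'
python3 -m pendant '[[0,0,0.01,0,0,0],[0,0,0,0,0,0],[0,0,0,0,0,0],[0,0,0,0,0,0],[0,0,0,0,0,0]]'
python3 -m pendant '[[0,0,0,0,0,0],[0,0,0,0,0,0],[0,0,0,0,0,0],[0,0,0,0,0,0],[0,0,0,0,0,0]]' 83
python3 -m pendant '[[0,0,0,0,0,0],[0,0,-0.3,0,0,0],[0,0,-0.6,0,0,0],[0,0,-0.8,0,0,0],[0,0,-0.8,0,0,0]]' >/dev/null
python3 -m pendant '[[0,0,-0.8,0,0,0],[0,0,-0.8,0,0,0],[0,0,0,0,0,0],[0,0,0,0,0,0],[0,0,0,0,0,0]]' >/dev/null
python3 - <<'E'
from h import *
need('box',.026,85.6)
snap('top','top2')
im=cv2.imread('pics/top2.png')[120:305,225:485]
cv2.imwrite('pics/crop2.png',cv2.resize(im,None,fx=3,fy=3,interpolation=cv2.INTER_CUBIC))
E
```

```text
t: 14.0
tool_pos: [0.439, 0.1544, 0.0288]
orientation: [0.0, 0.999, -0.043, 0.0]
force: [-0.1, 0.4, -1.2]
grip_width: 0.0577
grasp_force: 37.7
t: 14.42
tool_pos: [0.4389, 0.1547, 0.0289]
orientation: [-0.0, 0.999, -0.043, 0.0]
force: [0.6, 0.2, -1.7]
grip_width: 0.0571
grasp_force: 37.7
t: 14.83
tool_pos: [0.4388, 0.1546, 0.0286]
orientation: [-0.0, 0.999, -0.043, 0.0]
force: [-0.2, -0.0, 0.5]
grip_width: 0.0827
grasp_force: 0.0
t 15.67 pos [0.4381 0.1543 0.192 ] yaw -5.0 shift [-4.92  6.67  4.15] turn [-0.000e+00  1.000e-02 -1.509e+01] j [-0.08  0.09 -0.37  2.05  0.04  1.   -2.12] grip 0.0826 0.0 F [-0.3 -0.3 -0.4]
```

View pics/crop2.png

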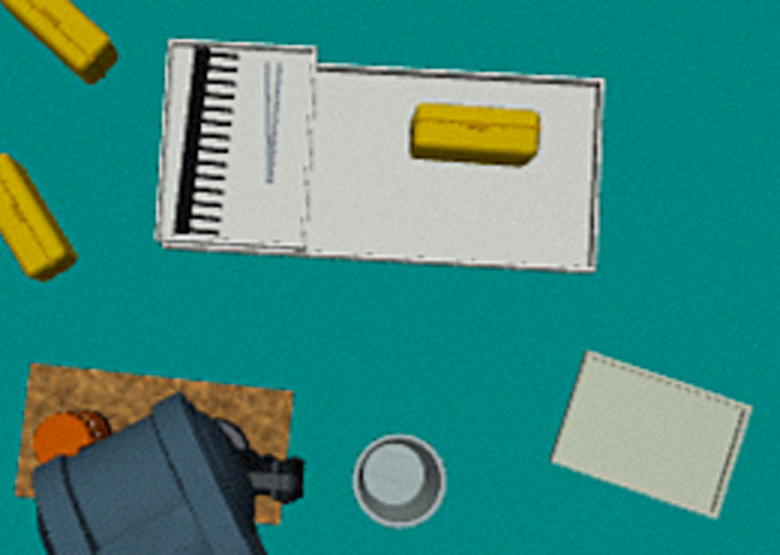

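The box is unmoved, the caddy front is clear and the deodorant still stands on the mat. I'll move over the box and turn the tool.

```bash
python3 -m pendant '[[0.3,0.22,0,0,0,0],[0.52,0.37,0,0,0,0],[0.52,0.37,0,0,0,0],[0.52,0.37,0,0,0,0],[0.52,0.37,0,0,0,0]]' >/dev/null
python3 -m pendant '[[0.52,0.37,0,0,0,0],[0.52,0.37,0,0,0,0],[0.52,0.37,0,0,0,0],[0.52,0.37,0,0,0,0],[0.52,0.37,0,0,0,0]]' >/dev/null
python3 -m pendant '[[0.52,0.37,0,0,0,0],[0.52,0.37,0,0,0,0],[0.52,0.37,0,0,0,0],[0.17,0.15,0,0,0,0],[0,0,0,0,0,0]]' 65
python3 -m pendant '[[0,0,0,0,0,-1],[0,0,0,0,0,-1],[0,0,0,0,0,-1],[0,0,0,0,0,-1],[0,0,0,0,0,-1]]' >/dev/null
python3 -m pendant '[[0,0,0,0,0,-1],[0,0,0,0,0,-1],[0,0,0,0,0,-1],[0,0,0,0,0,-1],[0,0,0,0,0,-1]]' >/dev/null
python3 -m pendant '[[0,0,0,0,0,-1],[0,0,0,0,0,-1],[0,0,0,0,0,-1],[0,0,0,0,0,-1],[0,0,0,0,0,-1]]' >/dev/null
python3 - <<'E'
from h import *
need('box',.026,85.6)
s=state(); g=snap('wrist','w2')
M=R.from_quat(np.roll(s['orientation'],-1)).as_matrix(); H=np.array(g['hand_eye'])
im=cv2.imread('pics/w2.png')
c=np.array([.6892,-.0623]); a=np.radians(-4.4); X=np.array([np.cos(a),np.sin(a)]); Y=np.array([-X[1],X[0]])
for p in [c]+[c+i*.019*X+j*.05*Y for i in(-1,1) for j in(-1,1)]:
    pt=M.T@(np.array([*p,.07])-s['tool_pos']); pc=H[:3,:3].T@(pt-H[:3,3]); th=np.arctan2(np.hypot(*pc[:2]),pc[2]); ph=np.arctan2(pc[1],pc[0])
    cv2.circle(im,(int(round(g['cx']+g['fx']*th*np.cos(ph))),int(round(g['cy']+g['fy']*th*np.sin(ph)))),2,(255,0,255),-1)
cv2.imwrite('pics/w2m.png',im)
E
```

```text
t: 16.97
tool_pos: [0.6897, -0.0652, 0.1898]
orientation: [0.001, 0.999, -0.046, -0.001]
force: [0.4, -0.6, 0.3]
grip_width: 0.0647
grasp_force: 0.0
t 18.22 pos [ 0.6878 -0.0588  0.1914] yaw 85.5 shift [-0.08  0.04  4.13] turn [-0.03 -0.   -0.02] j [ 0.37  0.54 -0.49  1.5   0.26  1.16 -0.24] grip 0.0647 0.0 F [ 0.4 -1.   0. ]
```

View pics/w2m.png

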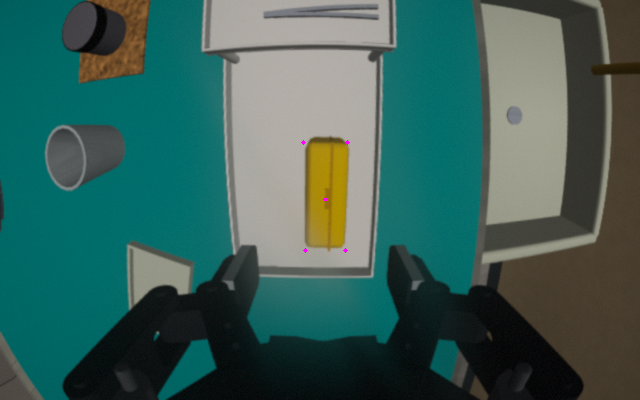

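The wrist view shows the box at rows 137–247, columns 306–348, within about 4 px of the prediction and between the fingers. I'll descend and grip it.

```bash
python3 -m pendant '[[-0.02,0.04,0.4,0,0,0],[0,0,0.5,0,0,0],[0,0,0.5,0,0,0],[0,0,0.5,0,0,0],[0,0,0.4,0,0,0]]' >/dev/null
python3 -m pendant '[[0,0,0.4,0,0,0],[0,0,0.4,0,0,0],[0,0,0.4,0,0,0],[0,0,0.4,0,0,0],[0,0,0.2,0,0,0]]'
python3 -m pendant '[[0,0,0,0,0,0],[0,0,0,0,0,0],[0,0,0,0,0,0],[0,0,0,0,0,0],[0,0,0,0,0,0]]' 15 40 >/dev/null
python3 -m pendant '[[0,0,0,0,0,0],[0,0,0,0,0,0],[0,0,0,0,0,0],[0,0,0,0,0,0],[0,0,0,0,0,0]]'
python3 -c "from h import *; need('box',.026,85.6)"
```

```text
t: 19.1
tool_pos: [0.6894, -0.0613, 0.0254]
orientation: [-0.001, 0.737, 0.676, -0.001]
force: [-1.2, 0.4, -0.4]
grip_width: 0.0647
grasp_force: 0.0
t: 19.93
tool_pos: [0.691, -0.0613, 0.0287]
orientation: [0.0, 0.737, 0.676, 0.0]
force: [0.1, 0.4, -1.1]
grip_width: 0.0377
grasp_force: 43.1
t 19.93 pos [ 0.691  -0.0613  0.0287] yaw 85.0 shift [-0.03 -0.04  0.07] turn [ 0.    0.   -0.09] j [ 0.34  0.72 -0.43  1.59  0.35  0.91 -0.3 ] grip 0.0377 43.1 F [ 0.1  0.4 -1.1]
```

```bash
python3 -m pendant '[[0,0,-0.3,0,0,0],[0,0,-0.6,0,0,0],[0,0,-0.7,0,0,0],[0,0,-0.7,0,0,0],[0,0,-0.7,0,0,0]]'
python3 -m pendant '[[-0.18,-0.26,0,0,0,0],[-0.31,-0.45,0,0,0,0],[-0.31,-0.45,0,0,0,0],[-0.31,-0.45,0,0,0,0],[-0.31,-0.45,0,0,0,0]]' >/dev/null
python3 -m pendant '[[-0.31,-0.45,0,0,0,0],[-0.31,-0.45,0,0,0,0],[-0.31,-0.45,0,0,0,0],[-0.31,-0.45,0,0,0,0],[-0.31,-0.45,0,0,0,0]]' >/dev/null
python3 -m pendant '[[-0.31,-0.45,0,0,0,0],[-0.31,-0.45,0,0,0,0],[-0.31,-0.45,0,0,0,0],[-0.14,-0.2,0,0,0,0],[0,0,0,0,0,0]]'
python3 -m pendant '[[0,0,0,0,0,0.4],[0,0,0,0,0,0.6],[0,0,0,0,0,0.6],[0,0,0,0,0,0.6],[0,0,0,0,0,0.35]]' >/dev/null
python3 -m pendant '[[0,0,0,0,0,0],[0,0,0,0,0,0],[0,0,0,0,0,0],[0,0,0,0,0,0],[0,0,0,0,0,0]]' >/dev/null
python3 - <<'E'
from h import *
need('dish',.0292,69.7)
s=state(); g=snap('wrist','w3')
snap('top','top3'); snap('scene','scene3')
E
```

```text
t: 20.35
tool_pos: [0.6908, -0.0611, 0.1504]
orientation: [-0.0, 0.737, 0.676, 0.0]
force: [-0.2, -1.3, -0.9]
grip_width: 0.0371
grasp_force: 43.1
t: 21.6
tool_pos: [0.4412, -0.2038, 0.1488]
orientation: [0.0, 0.738, 0.674, -0.001]
force: [0.6, -0.7, -1.4]
grip_width: 0.0374
grasp_force: 43.1
t 22.43 pos [ 0.4437 -0.2018  0.1485] yaw 69.8 shift [-0.01  0.02  2.98] turn [ 0.   -0.    0.01] j [ 0.75  0.21 -0.44  2.04  0.11  0.92 -0.11] grip 0.0374 43.0 F [ 0.5 -0.5 -0.7]
```

View pics/w3.png

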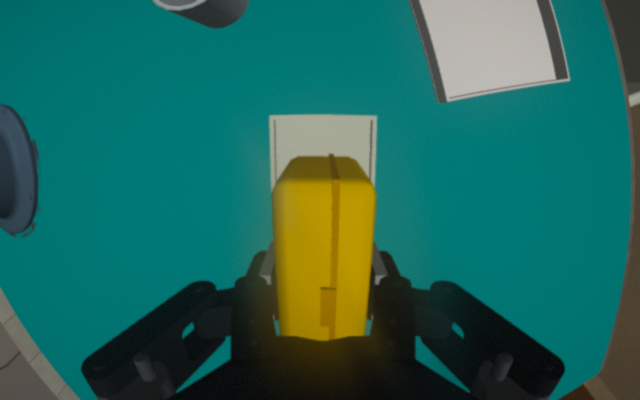

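The box is held upright and lined up with the dish. The dish outline at columns 270–377 is centred under it. I'll lower and release.

```bash
python3 -m pendant '[[0,0.02,0.4,0,0,0],[0,0,0.5,0,0,0],[0,0,0.5,0,0,0],[0,0,0.5,0,0,0],[0,0,0.4,0,0,0]]' >/dev/null
python3 -m pendant '[[0,0,0.25,0,0,0],[0,0,0.15,0,0,0],[0,0,0.1,0,0,0],[0,0,0.1,0,0,0],[0,0,0.05,0,0,0]]'
python3 -m pendant '[[0,0,0.03,0,0,0],[0,0,0,0,0,0],[0,0,0,0,0,0],[0,0,0,0,0,0],[0,0,0,0,0,0]]'
python3 -m pendant '[[0,0,0,0,0,0],[0,0,0,0,0,0],[0,0,0,0,0,0],[0,0,0,0,0,0],[0,0,0,0,0,0]]' 65
python3 -m pendant '[[0,0,0,0,0,0],[0,0,-0.3,0,0,0],[0,0,-0.6,0,0,0],[0,0,-0.8,0,0,0],[0,0,-0.8,0,0,0]]' >/dev/null
python3 -m pendant '[[0,0,-0.8,0,0,0],[0,0,-0.8,0,0,0],[0,0,-0.5,0,0,0],[0,0,0,0,0,0],[0,0,0,0,0,0]]' 82 >/dev/null
python3 - <<'E'
from h import *
need('matjar',.0288,-4.9)
snap('scene','scene4'); snap('wrist','w4')
im=cv2.imread('pics/scene4.png')[150:305,145:415]
cv2.imwrite('pics/crop4.png',cv2.resize(im,None,fx=2.9,fy=2.9,interpolation=cv2.INTER_CUBIC))
E
```

```text
t: 23.42
tool_pos: [0.4448, -0.2025, 0.0307]
orientation: [0.0, 0.82, 0.572, 0.0]
force: [-0.4, -0.6, -1.8]
grip_width: 0.0378
grasp_force: 43.1
t: 23.83
tool_pos: [0.4445, -0.2024, 0.0296]
orientation: [0.0, 0.82, 0.572, 0.0]
force: [0.3, -0.8, -1.1]
grip_width: 0.0377
grasp_force: 43.1
t: 24.25
tool_pos: [0.4443, -0.2023, 0.0294]
orientation: [0.0, 0.82, 0.572, 0.0]
force: [0.2, -0.1, -0.2]
grip_width: 0.065
grasp_force: 0.0
t 25.08 pos [ 0.4453 -0.2026  0.2156] yaw 69.8 shift [-0.92 -8.87  4.67] turn [ 0.04 -0.02 12.44] j [ 0.77  0.12 -0.46  1.98  0.06  1.05 -0.06] grip 0.0822 0.0 F [-0.4 -0.3 -0.3]
```

View pics/crop4.png

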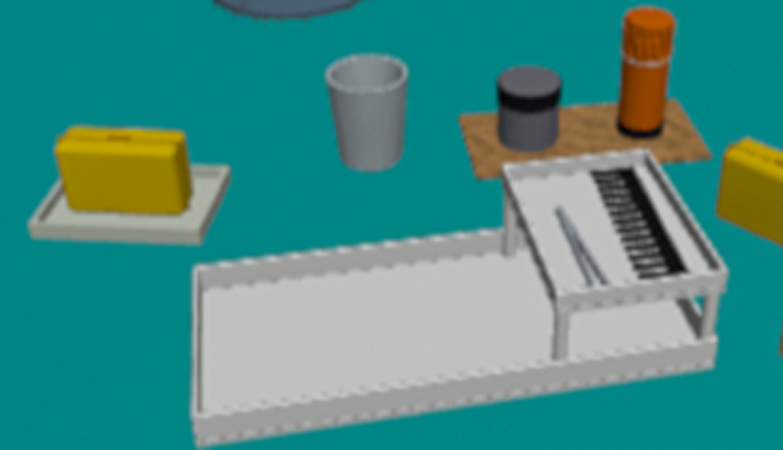

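View pics/w4.png

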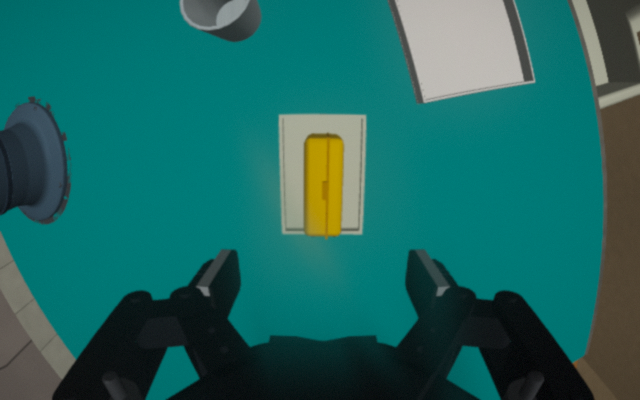

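The box stands upright in the middle of the dish. In the scene crop the jar (528,108) and deodorant (645,70) stand on the mat, and the comb, tweezers and cup are untouched. Next I put the jar back.

```bash
python3 -m pendant '[[0,0,0,0,0,1],[0,0,0,0,0,1],[0,0,0,0,0,1],[0,0,0,0,0,1],[0,0,0,0,0,1]]' >/dev/null
python3 -m pendant '[[0,0,0,0,0,1],[0,0,0,0,0,1],[0,0,0,0,0,1],[0,0,0,0,0,1],[0,0,0,0,0,1]]' >/dev/null
python3 -m pendant '[[0,0,0,0,0,1],[0,0,0,0,0,1],[0,0,0,0,0,0.45],[0,-0.3,0,0,0,0],[-0.07,-0.6,0,0,0,0]]' >/dev/null
python3 -m pendant '[[-0.07,-0.66,0,0,0,0],[-0.07,-0.66,0,0,0,0],[-0.07,-0.66,0,0,0,0],[-0.07,-0.66,0,0,0,0],[-0.07,-0.66,0,0,0,0]]' >/dev/null
python3 -m pendant '[[-0.07,-0.66,0,0,0,0],[-0.07,-0.66,0,0,0,0],[-0.07,-0.66,0,0,0,0],[-0.07,-0.66,0,0,0,0],[-0.07,-0.66,0,0,0,0]]' >/dev/null
python3 -m pendant '[[-0.07,-0.66,0,0,0,0],[-0.05,-0.6,0,0,0,0],[0,-0.2,0,0,0,0],[0,0,0,0,0,0],[0,0,0,0,0,0]]'
python3 -c "from h import *; need('matjar',.0288,-4.9)"
```

```text
t: 27.68
tool_pos: [0.4389, 0.1574, 0.2125]
orientation: [0.001, 0.999, -0.042, -0.001]
force: [0.5, 0.1, 0.7]
grip_width: 0.0819
grasp_force: 0.0
t 27.68 pos [0.4389 0.1574 0.2125] yaw -4.9 shift [0.01 0.08 4.59] turn [0.01 0.02 0.01] j [ 0.26  0.11 -0.72  2.01  0.08  1.05 -2.15] grip 0.0819 0.0 F [0.5 0.1 0.7]
```

```bash
python3 -m pendant '[[0,0.08,0.4,0,0,0],[0,0,0.5,0,0,0],[0,0,0.5,0,0,0],[0,0,0.5,0,0,0],[0,0,0.5,0,0,0]]' >/dev/null
python3 -m pendant '[[0,0,0.5,0,0,0],[0,0,0.5,0,0,0],[0,0,0.5,0,0,0],[0,0,0.4,0,0,0],[0,0,0.29,0,0,0]]' >/dev/null
python3 -m pendant '[[0,0,0,0,0,0],[0,0,0,0,0,0],[0,0,0,0,0,0],[0,0,0,0,0,0],[0,0,0,0,0,0]]'
python3 -m pendant '[[0,0,0,0,0,0],[0,0,0,0,0,0],[0,0,0,0,0,0],[0,0,0,0,0,0],[0,0,0,0,0,0]]' 35 35 >/dev/null
python3 -m pendant '[[0,0,0,0,0,0],[0,0,0,0,0,0],[0,0,0,0,0,0],[0,0,0,0,0,0],[0,0,0,0,0,0]]'
python3 -m pendant '[[0,0,-0.3,0,0,0],[0,0,-0.6,0,0,0],[0,0,-0.7,0,0,0],[0,0,-0.7,0,0,0],[0,0,-0.7,0,0,0]]'
python3 -c "from h import *; need((.635,-.0185),.027,-4.9)"
```

```text
t: 28.93
tool_pos: [0.4404, 0.1549, 0.0308]
orientation: [-0.0, 0.999, -0.043, 0.001]
force: [-0.7, 0.0, -0.4]
grip_width: 0.0818
grasp_force: 0.0
t: 29.77
tool_pos: [0.4399, 0.1548, 0.0305]
orientation: [0.0, 0.999, -0.043, 0.0]
force: [-1.0, -1.2, 6.4]
grip_width: 0.057
grasp_force: 37.3
t: 30.18
tool_pos: [0.4384, 0.1547, 0.1509]
orientation: [-0.0, 0.999, -0.043, -0.001]
force: [0.7, -1.3, -0.8]
grip_width: 0.057
grasp_force: 37.9
t 30.18 pos [0.4384 0.1547 0.1509] yaw -4.9 shift [5.27 3.89 3.1 ] turn [ 0.    0.01 -0.  ] j [ 0.25  0.2  -0.72  2.07  0.16  0.93 -2.22] grip 0.057 37.9 F [ 0.7 -1.3 -0.8]
```

```bash
python3 -m pendant '[[0.3,0.22,0,0,0,0],[0.44,0.325,0,0,0,0],[0.44,0.325,0,0,0,0],[0.44,0.325,0,0,0,0],[0.44,0.325,0,0,0,0]]' >/dev/null
python3 -m pendant '[[0.44,0.325,0,0,0,0],[0.44,0.325,0,0,0,0],[0.44,0.325,0,0,0,0],[0.44,0.325,0,0,0,0],[0.44,0.325,0,0,0,0]]' >/dev/null
python3 -m pendant '[[0.44,0.325,0,0,0,0],[0.44,0.325,0,0,0,0],[0.13,0.1,0,0,0,0],[0,0,0,0,0,0],[0,0,0,0,0,0]]' >/dev/null
python3 -m pendant '[[0,0,0.4,0,0,0],[0,0,0.5,0,0,0],[0,0,0.5,0,0,0],[0,0,0.4,0,0,0],[0,0,0.4,0,0,0]]' >/dev/null
python3 -m pendant '[[0,0,0.25,0,0,0],[0,0,0.2,0,0,0],[0,0,0.1,0,0,0],[0,0,0,0,0,0],[0,0,0,0,0,0]]' >/dev/null
python3 -c "from h import *; need((.635,-.0185),.030,-4.9)"
```

```text
t 32.27 pos [ 0.6363 -0.0184  0.0403] yaw -4.9 shift [-0.03  0.01  0.26] turn [-0.   -0.01 -0.01] j [ 0.35  0.64 -0.5   1.73  0.38  0.87 -1.97] grip 0.0571 37.9 F [ 0.5  0.5 -1. ]
```

```bash
python3 -m pendant '[[-0.02,0,0.08,0,0,0],[0,0,0.08,0,0,0],[0,0,0.06,0,0,0],[0,0,0.04,0,0,0],[0,0,0,0,0,0]]'
python3 -m pendant '[[0,0,0,0,0,0],[0,0,0,0,0,0],[0,0,0,0,0,0],[0,0,0,0,0,0],[0,0,0,0,0,0]]' 82
python3 -m pendant '[[0,0,0,0,0,0],[0,0,-0.3,0,0,0],[0,0,-0.6,0,0,0],[0,0,-0.8,0,0,0],[0,0,-0.8,0,0,0]]' >/dev/null
python3 -m pendant '[[0,0,-0.8,0,0,0],[0,0,-0.8,0,0,0],[0,0,-0.2,0,0,0],[0,0,0,0,0,0],[0,0,0,0,0,0]]' 72 >/dev/null
python3 -c "from h import *; need((.453,.263),.0843,-4.9)"
```

```text
t: 32.68
tool_pos: [0.6352, -0.0188, 0.0296]
orientation: [0.0, 0.999, -0.043, -0.0]
force: [-0.6, 0.3, 0.8]
grip_width: 0.057
grasp_force: 38.0
t: 33.1
tool_pos: [0.6352, -0.0187, 0.0293]
orientation: [-0.0, 0.999, -0.043, 0.0]
force: [0.8, 0.3, -0.1]
grip_width: 0.0821
grasp_force: 0.0
t 33.93 pos [ 0.6351 -0.0187  0.2018] yaw -5.0 shift [-5.14 -6.63  2.94] turn [ 0.   -0.01 -0.01] j [ 0.41  0.45 -0.58  1.64  0.26  1.13 -1.89] grip 0.072 0.0 F [-0.8  0.4 -0.7]
```

```bash
python3 -m pendant '[[-0.2,-0.26,0,0,0,0],[-0.43,-0.55,0,0,0,0],[-0.43,-0.55,0,0,0,0],[-0.43,-0.55,0,0,0,0],[-0.43,-0.55,0,0,0,0]]' >/dev/null
python3 -m pendant '[[-0.43,-0.55,0,0,0,0],[-0.43,-0.55,0,0,0,0],[-0.43,-0.55,0,0,0,0],[-0.43,-0.55,0,0,0,0],[-0.43,-0.55,0,0,0,0]]' >/dev/null
python3 -m pendant '[[-0.43,-0.55,0,0,0,0],[-0.43,-0.55,0,0,0,0],[-0.21,-0.32,0,0,0,0],[0,0,0,0,0,0],[0,0,0,0,0,0]]' >/dev/null
python3 -c "from h import *; need((.453,.263),.0843,-4.9)"
```

```text
t 35.18 pos [0.4507 0.2637 0.1995] yaw -4.7 shift [0.06 0.01 2.88] turn [0.02 0.03 0.03] j [ 0.07  0.26 -0.76  1.9   0.2   1.06 -2.43] grip 0.0722 0.0 F [ 0.3 -0.2 -0.9]
```

```bash
python3 -m pendant '[[0.02,0.01,0.3,0,0,0],[0,0,0.4,0,0,0],[0,0,0.4,0,0,0],[0,0,0.4,0,0,0],[0,0,0.4,0,0,0]]' >/dev/null
python3 -m pendant '[[0,0,0.4,0,0,0],[0,0,0.3,0,0,0],[0,0,0.2,0,0,0],[0,0,0.1,0,0,0],[0,0,0,0,0,0]]'
python3 -m pendant '[[0,0,0,0,0,0],[0,0,0,0,0,0],[0,0,0,0,0,0],[0,0,0,0,0,0],[0,0,0,0,0,0]]' 20 30 >/dev/null
python3 -m pendant '[[0,0,0,0,0,0],[0,0,0,0,0,0],[0,0,0,0,0,0],[0,0,0,0,0,0],[0,0,0,0,0,0]]'
python3 -m pendant '[[0,0,-0.3,0,0,0],[0,0,-0.6,0,0,0],[0,0,-0.7,0,0,0],[0,0,-0.7,0,0,0],[0,0,-0.7,0,0,0]]'
python3 -c "from h import *; need((.6242,-.098),.085,-4.9)"
```

```text
t: 36.02
tool_pos: [0.4536, 0.2618, 0.0841]
orientation: [0.001, 0.999, -0.044, -0.001]
force: [-0.3, -0.2, -0.3]
grip_width: 0.0718
grasp_force: 0.0
t: 36.85
tool_pos: [0.4548, 0.2632, 0.0863]
orientation: [-0.0, 0.999, -0.043, 0.001]
force: [-0.8, -1.5, 6.5]
grip_width: 0.0433
grasp_force: 30.7
t: 37.27
tool_pos: [0.453, 0.2626, 0.2063]
orientation: [0.0, 0.999, -0.043, -0.001]
force: [0.4, 0.4, -0.5]
grip_width: 0.0432
grasp_force: 30.8
t 37.27 pos [0.453  0.2626 0.2063] yaw -4.9 shift [5.03 8.62 3.03] turn [ 0.    0.01 -0.  ] j [ 0.08  0.25 -0.77  1.89  0.2   1.07 -2.42] grip 0.0432 30.8 F [ 0.4  0.4 -0.5]
```

```bash
python3 -m pendant '[[0.2,0.34,0,0,0,0],[0.335,0.575,0,0,0,0],[0.335,0.575,0,0,0,0],[0.335,0.575,0,0,0,0],[0.335,0.575,0,0,0,0]]' >/dev/null
python3 -m pendant '[[0.335,0.575,0,0,0,0],[0.335,0.575,0,0,0,0],[0.335,0.575,0,0,0,0],[0.335,0.575,0,0,0,0],[0.335,0.575,0,0,0,0]]' >/dev/null
python3 -m pendant '[[0.335,0.575,0,0,0,0],[0.335,0.575,0,0,0,0],[0.335,0.575,0,0,0,0],[0.335,0.575,0,0,0,0],[0.335,0.575,0,0,0,0]]' >/dev/null
python3 -m pendant '[[0.12,0.22,0,0,0,0],[0,0,0,0,0,0],[0,0,0,0,0,0],[0,0,0,0,0,0],[0,0,0,0,0,0]]' >/dev/null
python3 -m pendant '[[0,0,0.3,0,0,0],[0,0,0.4,0,0,0],[0,0,0.5,0,0,0],[0,0,0.4,0,0,0],[0,0,0.4,0,0,0]]' >/dev/null
python3 -c "from h import *; need((.6242,-.098),.0857,-4.9)"
```

```text
t 39.35 pos [ 0.6229 -0.0962  0.1236] yaw -4.8 shift [0.04 0.04 0.95] turn [-0.    0.01  0.01] j [ 0.49  0.51 -0.52  1.71  0.29  0.99 -1.79] grip 0.0434 30.8 F [ 0.   0.2 -1.4]
```

```bash
python3 -m pendant '[[0.04,0.04,0.25,0,0,0],[0,0,0.25,0,0,0],[0,0,0.2,0,0,0],[0,0,0.1,0,0,0],[0,0,0.06,0,0,0]]'
python3 -m pendant '[[0,0,0.06,0,0,0],[0,0,0.03,0,0,0],[0,0,0,0,0,0],[0,0,0,0,0,0],[0,0,0,0,0,0]]'
python3 -c "from h import *; need((.6242,-.098),.0857,-4.9)"
```

```text
t: 39.77
tool_pos: [0.6252, -0.0992, 0.0904]
orientation: [-0.0, 0.999, -0.043, -0.0]
force: [-0.1, -0.2, -1.1]
grip_width: 0.0432
grasp_force: 30.8
t: 40.18
tool_pos: [0.6258, -0.0994, 0.0879]
orientation: [0.0, 0.999, -0.043, 0.001]
force: [-0.2, -0.1, -1.3]
grip_width: 0.0433
grasp_force: 30.8
t 40.18 pos [ 0.6258 -0.0994  0.0879] yaw -5.0 shift [-0.04 -0.03  0.05] turn [ 0.   -0.01 -0.01] j [ 0.48  0.56 -0.5   1.72  0.32  0.94 -1.8 ] grip 0.0433 30.8 F [-0.2 -0.1 -1.3]
```

```bash
python3 -m pendant '[[-0.03,0,0.05,0,0,0],[0,0,0,0,0,0],[0,0,0,0,0,0],[0,0,0,0,0,0],[0,0,0,0,0,0]]'
python3 -m pendant '[[0,0,0,0,0,0],[0,0,0,0,0,0],[0,0,0,0,0,0],[0,0,0,0,0,0],[0,0,0,0,0,0]]' 75
python3 -m pendant '[[0,0,0,0,0,0],[0,0,-0.3,0,0,0],[0,0,-0.6,0,0,0],[0,0,-0.8,0,0,0],[0,0,-0.8,0,0,0]]' >/dev/null
python3 -m pendant '[[0,0.2,-0.8,0,0,0],[-0.5,0.6,0,0,0,0],[-0.5,0.6,0,0,0,0],[-0.5,0.6,0,0,0,0],[-0.5,0.6,0,0,0,0]]' >/dev/null
python3 -m pendant '[[-0.4,0.7,0,0,0,0],[-0.2,0.8,0,0,0,0],[-0.2,0.8,0,0,0,0],[-0.2,0.8,0,0,0,0],[-0.2,0.8,0,0,0,0]]' >/dev/null
python3 -m pendant '[[0,0.8,0,0,0,0],[0,0.8,0,0,0,0],[0,0.5,0,0,0,0],[0,0,0,0,0,0],[0,0,0,0,0,0]]' >/dev/null
python3 - <<'E'
from h import *
need('deo',.2)
snap('top','top5')
im=cv2.imread('pics/top5.png')[120:305,225:485]
a=cv2.imread('pics/top0.png')[120:305,225:485]
cv2.imwrite('pics/crop5.png',np.vstack([cv2.resize(x,None,fx=2.2,fy=1.6 if 0 else 1.6,interpolation=cv2.INTER_CUBIC) for x in (im,a)]))
# phase/template shift of the deodorant and jar, start vs now
A=cv2.imread('pics/top0.png').astype(np.float32); B=cv2.imread('pics/top5.png').astype(np.float32)
for n,(u,v,w) in {'deo':(400,190,15),'jar':(365,187,15),'mug':(358,280,18),'comb':(300,168,20)}.items():
    r=cv2.matchTemplate(B[v-w-8:v+w+9,u-w-8:u+w+9],A[v-w:v+w+1,u-w:u+w+1],cv2.TM_CCOEFF_NORMED); m=cv2.minMaxLoc(r); print(n,np.array(m[3])-8,round(m[1],3))
E
```

```text
t: 40.6
tool_pos: [0.6243, -0.0993, 0.0855]
orientation: [0.0, 0.999, -0.043, 0.0]
force: [0.5, 0.2, -0.0]
grip_width: 0.0434
grasp_force: 30.7
t: 41.02
tool_pos: [0.6242, -0.0992, 0.0853]
orientation: [0.0, 0.999, -0.043, 0.0]
force: [0.6, 0.5, 0.2]
grip_width: 0.0751
grasp_force: 0.0
t 42.68 pos [ 0.4661 -0.4325  0.2178] yaw -5.2 shift [ 3.17 -8.66  0.45] turn [ 0. -0. -0.] j [ 0.99  0.4  -0.4   1.63  0.17  1.15 -1.1 ] grip 0.0748 0.0 F [-0.3  0.8 -0.2]
deo [1 1] 0.98
jar [1 1] 0.86
mug [0 0] 0.996
comb [0 0] 0.998
```

View pics/crop5.png

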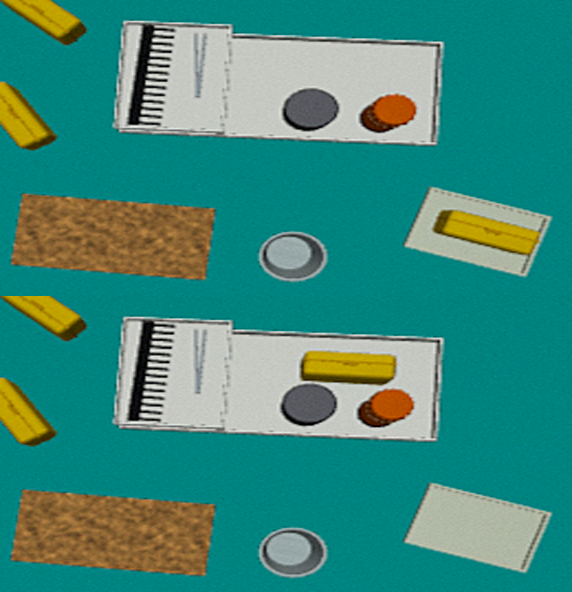

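The deodorant and jar are back within about 1 px (2.5 mm). One numeric check of the box in the dish, since parallax shifts its top.

```bash
python3 - <<'E'
from h import *
g=load('top5'); im=cv2.imread('pics/top5.png'); hsv=cv2.cvtColor(im,cv2.COLOR_BGR2HSV)
m=cv2.inRange(hsv,(18,120,60),(35,255,255)); m[:, :400]=0; m[:220]=0
pts=cv2.findNonZero(m).reshape(-1,2); print('seen bbox',pts.min(0),pts.max(0),'centroid',pts.mean(0))
def pred(c,yaw):
    a=np.radians(yaw);X=np.array([np.cos(a),np.sin(a)]);Y=np.array([-X[1],X[0]])
    P=[[*(np.array(c)+i*.019*X+j*.05*Y),z] for i in(-1,1) for j in(-1,1) for z in(.004,.07)]
    h=cv2.convexHull(proj(g,P).astype(np.float32)); q=np.zeros(m.shape,np.uint8); cv2.fillConvexPoly(q,h.astype(int),255); return q
q=pred((.4444,-.2027),-20.3); p=cv2.findNonZero(q).reshape(-1,2); print('pred bbox',p.min(0),p.max(0),p.mean(0))
E
```

```text
seen bbox [422 252] [469 278] centroid [445.8034076  264.63564875]
pred bbox [419 250] [470 280] [444.61781285 264.34611048]
```

The box is within about 3 mm of the dish centre, and everything is released and at rest.

```bash
python3 -c "from rig import job_done; print(job_done())"
```

```text
the job is handed in; nothing more can be done
None
```

The job is handed in, though no verdict came back: the soap box stands in the dish about 3 mm from its centre, the deodorant and jar are back within about 4 mm of where they stood, and the comb, tweezers and cup were left undisturbed.

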